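# Lift a pastry with tongs and hold it over the bowl

## Task

Pick up the kitchen tongs from the counter, squeeze them shut on the round domed pastry on the board, lift it and carry it to the serving bowl without touching the pastry with the gripper itself. Finish while still holding: the tongs stay in the gripper, gripping the pastry still in the air over the middle of the bowl, well clear of its rim. Leave the long pastry, the bowl and the other kitchen things where they are.

Things in the scene. Friction and masses are not known exactly. Their poses are not given: they have to be found in the camera images.
- tongs: Stainless kitchen tongs lying flat on the counter, 195 mm long, 24 mm high all over, 0.11 kg. Two steel strips on edge, 3 mm thick, one each side of the midline, sprung apart. Origin: on the vertical hinge pin (20 mm round) at the closed end, at the underside. x runs along the midline of the open tongs from hinge to jaws, z up. Take from above, one finger outside each arm, closing across x.
- tongs_jaw (a joint): Angle (rad) by which the tongs are squeezed: 0 open, 0.14 squeeze faces parallel, about 0.25 on the round pastry, 0.5 shut empty. The spring needs at the squeeze faces about 4 N to begin closing, 6 N for parallel, 8 N at the pastry's width; half of any further squeeze reaches the pastry. Squeezed part-way, the tongs can be carried with open jaws.
- tongs_grip (a point): Point midway between the squeeze faces (outer sides of the arms, flat, 50 mm long, 24 mm high) of the open tongs: 80 mm ahead of the hinge, 12 mm above the underside. Width over the faces here: 49 mm open, 38 mm with the faces parallel, about 29 mm closed on the round pastry.
- tongs_cup (a point): Point midway between the jaws of the open tongs, 165 mm ahead of the hinge, 12 mm above the underside. Each jaw is a shallow cup 40 mm long; gap inside the cups 85 mm open (75 at the cups' ends), 65 mm (55) with squeeze faces parallel. The point rides on one arm: it shifts up to 20 mm sideways off the jaws' middle when they close on the pastry.
- pastry_round: Round domed shortbread pastry, 44 mm in diameter, sides upright to 17 mm, 29 mm high, about 0.04 kg, lying on the board. Origin: centre of its underside, z up.
- pastry_long: Long finger pastry, 80 mm (along its x) by 30 mm by 24 mm high, of the same dough, on the board beside the round one, 110 mm between centres. Origin: centre of its underside. Not to be disturbed.
- board: Marble serving board, fixed, 140 mm (x) by 220 mm (y) by 15 mm high. Origin: centre of its underside. The pastries lie on its top side by side along its y.
- bowl: Ceramic serving bowl, 160 mm across the rim, 65 mm high, open upwards, empty, loose, 0.6 kg. Origin: centre of its underside. Stays where it is.
- jar: Closed glass jar with a screw lid, 72 mm in diameter, 110 mm high. Origin: centre of its underside. Bystander.
- pestle: Wooden pestle lying down, 150 mm long (along its x), 34 mm thick. Origin: under its middle. Bystander.
- garlic_press: Steel garlic press lying down, 165 mm long (along its x), 36 mm wide, about 35 mm high. Origin: on the counter under it. Bystander.
There are look-alikes about, which are no part of the job. Of the things that look like the tongs, the largest one is meant.

How it is judged:
On the way, in this order (a step that is already met when the one before it is completed fails the run):
1. the tongs are lifted clear of the counter in the gripper, jaws empty (height (world z) of tongs above 0.012 m and contact force between the fingers and tongs above 0.5 N and contact force between tongs and pastry_round below 0.05 N), for 0.2 s.
2. the round pastry is lifted off the board between the jaws of the tongs (z of pastry_round in the frame of board above 0.03 m and distance between pastry_round and tongs_cup below 0.05 m and value of joint tongs_jaw above 0.15 rad and contact force between tongs and pastry_round above 0.3 N and contact force between the fingers and tongs above 0.5 N), for 0.2 s.
At the end, for the whole second after the job is handed in: The tongs, still gripped, hold the round pastry at rest between their jaws, its underside at least 85 mm above the counter and its centre within 50 mm of the bowl's axis, touching neither bowl nor fingers; tongs off the bowl; bowl and long pastry within 30 mm of their starts (horizontal distance between pastry_round and bowl below 0.05 m and height (world z) of pastry_round above 0.085 m and height (world z) of tongs above 0.07 m and distance between pastry_round and tongs_cup below 0.05 m and value of joint tongs_jaw above 0.15 rad and contact force between tongs and pastry_round above 0.3 N and contact force between the fingers and tongs above 0.5 N and contact force between each of pastry_round, tongs and bowl below 0.05 N and contact force between the fingers and pastry_round below 0.05 N and linear speed of pastry_round below 0.03 m/s and distance of each of bowl, pastry_long from where it was at the start of the episode below 0.03 m); the arm keeps its last pose, push and grip.
It fails at once if the gripper touches the round pastry itself (contact force between the fingers and pastry_round above 0.5 N).
It fails at once if the long pastry is disturbed (distance of pastry_long from where it was at the start of the episode above 0.03 m).
It fails at once if the bowl is pushed away (distance of bowl from where it was at the start of the episode above 0.03 m).
It fails at once if another kitchen thing is disturbed (distance of any of jar, pestle, garlic_press from where it was at the start of the episode above 0.04 m).
It also fails if it takes over 48 s, if anything falls off the work surface, if the arm or the gripper's body presses on something with over 40 N, if the wrist force passes 120 N, or if a joint passes its speed limit or range.

## Robot

A 6-joint arm with a two-finger parallel gripper is mounted at the origin on the work surface. World frame = base frame: x ahead of the robot, y to its left, z up, the work surface at z = 0. Lengths are in m, angles in rad, forces in N, time in s.
With the tool pointing down it reaches from about 0.375 to 0.975 m from the base axis. Payload 3.8 kg.
Tool frame: the origin (TCP) lies at the centre of the arm's flange, where the gripper is bolted on; the fingertips stand 173 mm ahead of it and the grasp point (between the pads) lies 155 mm ahead of it; z points along the fingers, y is the line along which they close (so a half turn about z gives the same grasp; the last joint's range is limited). The gripper opens to 85 mm and grips with 20 to 120 N. Pads are 22 mm wide; open, the fingers measure 114 mm over their backs; the gripper's body (76 mm by 85 mm) begins 54 mm behind the grasp point. The pads swing forward as they close: fully open they stand 13 mm farther back than shut.
Start: joints at [-1.273, 0.264, 1.604, -0, 1.274, -0.037], TCP at [0.222, -0.638, 0.405] pointing down, gripper open.
Joint ranges: [-2.63, 2.63], [-0.94, 2.18], [0.31, 2.57], [-1.31, 4.45], [0, 2.66], [-2.55, 2.55]. Speed limits (rad/s): [2.57, 2.57, 3.14, 3.14, 3.14, 3.14].

## Interface

Orientations are given as a 3x3 rotation matrix whose columns are the frame's x, y, z axes.
In Python, from workcell import bot, eyes, spotter gives the robot as it stands. The module is installed in compiled form; this text tells all that it offers.
- The arm moves only by the tool move_arm, never from a script. Its arguments are lists of equal length, an entry for each row: "travel": the shift along the tool's x, y, z in units of 500 mm (1.0 is 500 mm), a list of three; "turn": the turn, a rotation vector about the tool's x, y, z in units of 60 degrees (1.0 is 60 degrees), a list of three; "gripper": the finger opening in mm, from 0 to 85.4. In form: {"travel": [[x, y, z], ...], "turn": [[wx, wy, wz], ...], "gripper": [gripper, ...]}. A call has 1 to 8 rows; each row is the pose to reach, as a shift and turn from the pose commanded when the call began, along the tool's axes at that moment; what a row does not reach only later rows make up. A row lasts 1/8 s, in which the tool goes at most 62.5 mm and 10.7 degrees, less where a joint would pass 70% of its speed; a pose out of reach is approached as far as the arm can. A call with a number of a shift or a turn outside -1 to 1 is refused whole. A call with a gripper value outside its range is refused whole. The fingers move at their own pace and stop on an object; the grip force is fixed at half the most. Time passes only in rows, so rows that repeat a pose let the fingers close. It gives the time, the measured TCP pose, the force, the opening and the grip force at its end, in the units of the state.
- bot.state(): the state, without advancing time (a new reading comes with each control period).
- eyes.capture(name): name is "side" or "top"; returns the picture (480x640x3 uint8, red, green, blue); there is no depth.
- eyes.camera_info(name): a dict with "intrinsics" (3x3 intrinsics, pixels), "pose" (4x4, takes a point from camera to world coordinates). Camera axes: x right, y down, z forward; pixel columns grow to the right and rows downward; lengths in m; the calibration is good to about 2 mm. A picture is of the moment at which its call begins. camera_info takes no time and is no camera call.
- bot.close_job(): hands the job in; it is judged then, once.
Trained networks look in the newest picture that a camera, given by its name, has taken for a name from the list of things; names that differ only in an ending like _2 or _b are one class to them, and where a whole thing is asked for, a point or a joint stands for the part that bears it (a point fixed in the world has none). Each returns a list of dicts, best first, with "conf" (0 to 1); they miss things now and then, are a little off and sometimes report something else, mostly with a low value. They report only what shows in the picture. A call takes as long as a camera call. They do not tell look-alikes from the thing itself.
- spotter.search_frame(camera, thing): "position" ([x, y, z] in m, in world coordinates, good to about 4 mm: the middle of the surface that is visible of it).
The state is a dict: "clock": time; "joint_positions": joint angles; "dq": joint speeds; "joint_torque": joint torques, N m; "position": TCP position; "tool_rot": TCP orientation; "ft_force": force on the tool from outside, world axes, zero at the start; "torque": the same for the moment, N m; "gripper_width": finger opening in m; "gripper_force": force on a finger pad.
Only numpy, scipy, OpenCV 4.12 (cv2) and the standard library are available. Lean on these libraries where they do the work, as an engineer would, in place of code of your own. Each camera call takes 0.05 s, during which the arm holds its last target. There are 200 camera calls.

## Working session

There is one attempt and no reset: what is moved stays moved. The work goes in short steps, Python scripts to look and compute and a tool call to move; the robot and the scene stay as the last step left them, time stands still between calls to the robot, and variables do not carry over. Pictures are saved under pics/ and viewed, at most 10 in all, crops included, and the job is handed in when it is done.

Besides the shell and the picture viewer there is one more tool, called by a JSON object that holds its "name" and its "arguments", one argument or row to a line. move_arm: Moves the arm, as the interface text tells. Shifts and turns lie within -1 to 1; 1 stands for 500 mm of shift or 60 degrees of turn. Its arguments: {"type":"object","properties":{"travel":{"type":"array","items":{"type":"array","items":{"type":"number","minimum":-1,"maximum":1}}},"turn":{"type":"array","items":{"type":"array","items":{"type":"number","minimum":-1,"maximum":1}}},"gripper":{"type":"array","items":{"type":"number"}}},"required":["travel","turn","gripper"]}

```bash
mkdir -p pics; python3 - <<'E'
from workcell import bot, eyes, spotter
import cv2,numpy as np
np.set_printoptions(precision=4,suppress=True)
for n in("top","side"):
    cv2.imwrite(f"pics/{n}0.png",eyes.capture(n)[:,:,::-1])
    print(n,eyes.camera_info(n))
for t in("tongs","tongs_cup","pastry_round","pastry_long","board","bowl","jar","pestle","garlic_press"):
    print(t,[(np.round(d["position"],3),round(d["conf"],2)) for d in spotter.search_frame("top",t)])
s=bot.state();print(s["clock"],s["position"],s["tool_rot"],s["gripper_width"])
E
```

```text
top {'intrinsics': array([[605.2424,   0.    , 313.942 ],
       [  0.    , 605.2424, 238.0269],
       [  0.    ,   0.    ,   1.    ]]), 'pose': array([[ 0.0468, -0.9786,  0.2006,  0.1316],
       [-0.9989, -0.0466,  0.0057,  0.0365],
       [ 0.0038, -0.2006, -0.9797,  1.7939],
       [ 0.    ,  0.    ,  0.    ,  1.    ]])}
side {'intrinsics': array([[513.1554,   0.    , 318.4594],
       [  0.    , 513.1554, 239.4142],
       [  0.    ,   0.    ,   1.    ]]), 'pose': array([[ 0.8506,  0.3222, -0.4155,  1.1072],
       [ 0.5257, -0.5373,  0.6596, -0.9312],
       [-0.0107, -0.7794, -0.6264,  1.0134],
       [ 0.    ,  0.    ,  0.    ,  1.    ]])}
tongs [(array([ 0.475, -0.347,  0.027]), 0.73), (array([ 0.408, -0.147,  0.02 ]), 0.48)]
tongs_cup [(array([ 0.478, -0.346,  0.024]), 0.66), (array([ 0.282, -0.296,  0.018]), 0.58), (array([ 0.405, -0.15 ,  0.022]), 0.52)]
pastry_round [(array([ 0.6  , -0.001,  0.039]), 0.57)]
pastry_long [(array([ 0.607, -0.109,  0.041]), 0.77)]
board [(array([ 0.594, -0.056,  0.015]), 0.94)]
bowl [(array([0.624, 0.285, 0.029]), 0.96), (array([ 0.741, -0.11 ,  0.027]), 0.19)]
jar [(array([0.458, 0.533, 0.108]), 0.96)]
pestle [(array([0.771, 0.131, 0.028]), 0.86)]
garlic_press [(array([ 0.742, -0.11 ,  0.026]), 0.82), (array([ 0.475, -0.341,  0.024]), 0.51), (array([ 0.607, -0.108,  0.04 ]), 0.4)]
0.55 [ 0.2218 -0.6375  0.4047] [[ 0.9445  0.3286  0.    ]
 [ 0.3286 -0.9445 -0.    ]
 [ 0.      0.     -1.    ]] 0.08580354422911385
```

View pics/top0.png

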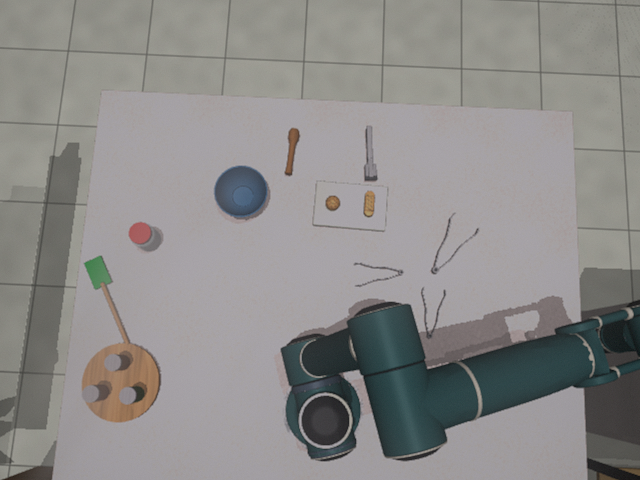

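View pics/side0.png

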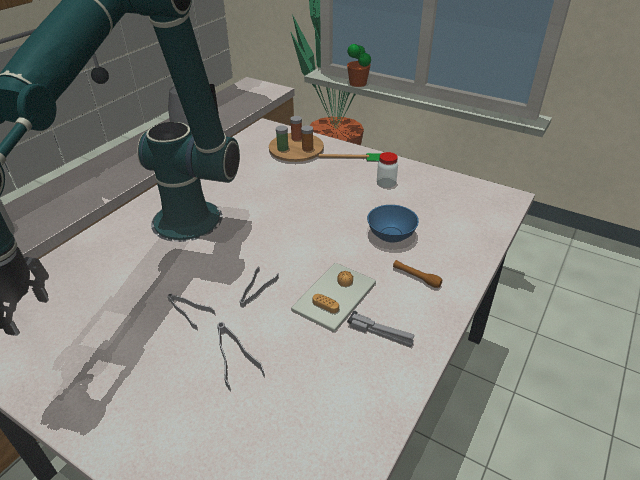

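The top view shows three tongs. The largest has its hinge near (434,271) and its jaws at (452,214) and (478,230). The round pastry is at (333,203) and the bowl at (241,192). I'll enlarge the large tongs.

```bash
cat > h.py <<'E'
from workcell import bot, eyes, spotter
import cv2,numpy as np
np.set_printoptions(precision=4,suppress=True)
def ray(n,u,v,z):
    c=eyes.camera_info(n);K=c["intrinsics"];P=c["pose"]
    d=P[:3,:3]@np.linalg.solve(K,[u,v,1]);o=P[:3,3]
    return o+d*(z-o[2])/d[2]
def proj(n,p):
    c=eyes.camera_info(n);K=c["intrinsics"];P=c["pose"]
    q=K@(P[:3,:3].T@(np.asarray(p)-P[:3,3]));return q[:2]/q[2]
E
python3 - <<'E'
from h import *
a=cv2.imread("pics/top0.png")[200:290,400:500];b=cv2.imread("pics/side0.png")[305:405,190:290]
a=cv2.resize(a,(400,360),interpolation=cv2.INTER_CUBIC);b=cv2.resize(b,(400,400),interpolation=cv2.INTER_CUBIC)
o=np.zeros((400,800,3),np.uint8);o[:360,:400]=a;o[:,400:]=b;cv2.imwrite("pics/z0.png",o)
for u,v in((434,270),(452,214),(478,230)):print(ray("top",u,v,.024))
print(ray("top",241,192,.04))
E
```

```text
[ 0.4144 -0.3121  0.024 ]
[ 0.5875 -0.3651  0.024 ]
[ 0.5418 -0.443   0.024 ]
[0.6212 0.2722 0.04  ]
```

View pics/z0.png

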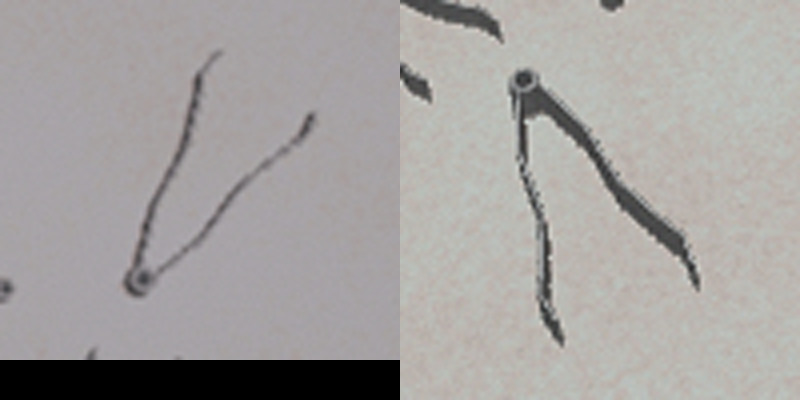

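Enlarged: hinge at top (435,270.2) and side (221,325). Tips at top (454.7,213) and (478,228.8), and at side (264.5,377) and (230.5,391).

```bash
python3 - <<'E'
from h import *
from scipy.optimize import least_squares
for n,h,t1,t2 in(("top",(435,270.2),(454.7,213),(478,228.8)),("side",(221,325),(264.5,377),(230.5,391))):
    H,A,B=[ray(n,*p,.024 if p==h else .018)[:2] for p in(h,t1,t2)]
    M=(A+B)/2;d=M-H
    print(n,H,A,B,np.linalg.norm(A-H),np.linalg.norm(B-H),np.linalg.norm(d),np.linalg.norm(A-B),np.degrees(np.arctan2(d[1],d[0])),"grip",H+d/np.linalg.norm(d)*.08)
for t in("bowl","pastry_round","pastry_long","board","tongs"):
    print(t,[(np.round(d["position"],3),round(d["conf"],2)) for d in spotter.search_frame("side",t)])
for n in("top","side"):
    im=cv2.imread(f"pics/{n}0.png");hsv=cv2.cvtColor(im,cv2.COLOR_BGR2HSV)
    m=cv2.inRange(hsv,(100,80,30),(125,255,255))
    if n=="side":m[:190]=0
    if n=="top":m[300:]=0
    k,l,st,c=cv2.connectedComponentsWithStats(m);i=1+st[1:,4].argmax();print(n,"bowl",st[i],c[i])
    x,y,w,hh,_=st[i]
    for z in (.065,):
      print(ray(n,x,y+hh/2,z),ray(n,x+w,y+hh/2,z),ray(n,x+w/2,y,z),ray(n,x+w/2,y+hh,z))
    m=cv2.inRange(hsv,(5,90,50),(25,255,255))
    k,l,st,c=cv2.connectedComponentsWithStats(m)
    for i in range(1,k):
        if 30<st[i,4]<900:print(n,"past",st[i],c[i],ray(n,*c[i],.033))
E
```

```text
top [ 0.414 -0.315] [ 0.5925 -0.3746] [ 0.5469 -0.4446] 0.18821616289962714 0.1856622923424535 0.18220891634340652 0.08361378336657914 -31.275461375491545 grip [ 0.4824 -0.3565]
side [ 0.4209 -0.3145] [ 0.6078 -0.382 ] [ 0.5644 -0.4528] 0.19875903599249103 0.19934623954156228 0.19467206357396602 0.083062060361319 -31.90226307647969 grip [ 0.4888 -0.3568]
bowl [(array([0.607, 0.301, 0.041]), 0.86)]
pastry_round [(array([ 0.612, -0.014,  0.034]), 0.73)]
pastry_long [(array([ 0.61 , -0.123,  0.034]), 0.61)]
board [(array([ 0.615, -0.062,  0.018]), 0.89)]
tongs [(array([ 0.411, -0.157,  0.016]), 0.92), (array([ 0.496, -0.349,  0.015]), 0.89), (array([ 0.287, -0.292,  0.009]), 0.59)]
top bowl [225 166  42  51 908] [247.3018 196.4493]
[0.6134 0.3162 0.065 ] [0.6194 0.1921 0.065 ] [0.6952 0.2596 0.065 ] [0.539  0.2488 0.065 ]
top past [285 129  14  45 280] [291.4571 148.3   ] [0.7689 0.1287 0.033 ]
top past [364 191  10  25 210] [368.8048 203.3952] [ 0.6061 -0.113   0.033 ]
top past [326 196  13  14 144] [332.2639 202.5208] [ 0.6035 -0.0031  0.033 ]
top past [619 468  21   8  91] [631.3077 470.4615] [-0.12   -0.8583  0.033 ]
top past [599 474  18   6  58] [605.4138 477.3103] [-0.1412 -0.7859  0.033 ]
side bowl [ 367  205   52   36 1322] [392.7882 220.8238]
[0.5636 0.2125 0.065 ] [0.7    0.2941 0.065 ] [0.5907 0.3406 0.065 ] [0.6695 0.1736 0.065 ]
side past [  0   0  32  10 191] [11.8325  2.9634] [-2.9231  1.298   0.033 ]
side past [347  61  23  26 438] [357.4954  73.7146] [-0.0802  1.3482  0.033 ]
side past [393 260  49  28 394] [419.901  274.2893] [0.7829 0.1147 0.033 ]
side past [338 271  15  16 192] [344.8698 278.2812] [ 0.6108 -0.008   0.033 ]
side past [313 294  26  19 315] [325.527  302.7587] [ 0.6135 -0.1166  0.033 ]
side past [  0 429  20  44 449] [  6.196  451.9332] [ 0.2755 -0.8093  0.033 ]
```

{"name": "move_arm", "arguments": {
  "travel": [
    [0.1, -0.05, 0],
    [0.2, -0.1, 0.04],
    [0.3, -0.16, 0.1],
    [0.4, -0.21, 0.16],
    [0.5, -0.26, 0.2],
    [0.6, -0.31, 0.26],
    [0.682, -0.358, 0.31],
    [0.682, -0.358, 0.31]
  ],
  "turn": [
    [0, 0, 0.14],
    [0, 0, 0.28],
    [0, 0, 0.42],
    [0, 0, 0.56],
    [0, 0, 0.7],
    [0, 0, 0.847],
    [0, 0, 0.847],
    [0, 0, 0.847]
  ],
  "gripper": [85, 85, 85, 85, 85, 85, 85, 85]
}}

```text
clock: 1.8
position: [0.4859, -0.353, 0.2469]
tool_rot: [[0.854, -0.521, -0.004], [-0.521, -0.854, 0.004], [-0.005, -0.001, -1.0]]
ft_force: [-0.5, -0.6, 0.8]
gripper_width: 0.0849
gripper_force: 0.0
```

```bash
python3 - <<'E'
from h import *
s=bot.state();print(s["clock"],s["position"],s["tool_rot"])
a=eyes.capture("top");b=eyes.capture("side")
cv2.imwrite("pics/t1.png",a[:,:,::-1]);cv2.imwrite("pics/s1.png",b[:,:,::-1])
o=np.zeros((600,800,3),np.uint8)
o[:480,:400]=cv2.resize(a[180:300,390:490,::-1],(400,480));o[:,400:]=cv2.resize(b[250:400,180:280,::-1],(400,600));cv2.imwrite("pics/z1.png",o)
E
```

```text
1.8 [ 0.4859 -0.353   0.2469] [[ 0.8538 -0.5206 -0.0038]
 [-0.5206 -0.8538  0.0038]
 [-0.0052 -0.0012 -1.    ]]
```

View pics/z1.png

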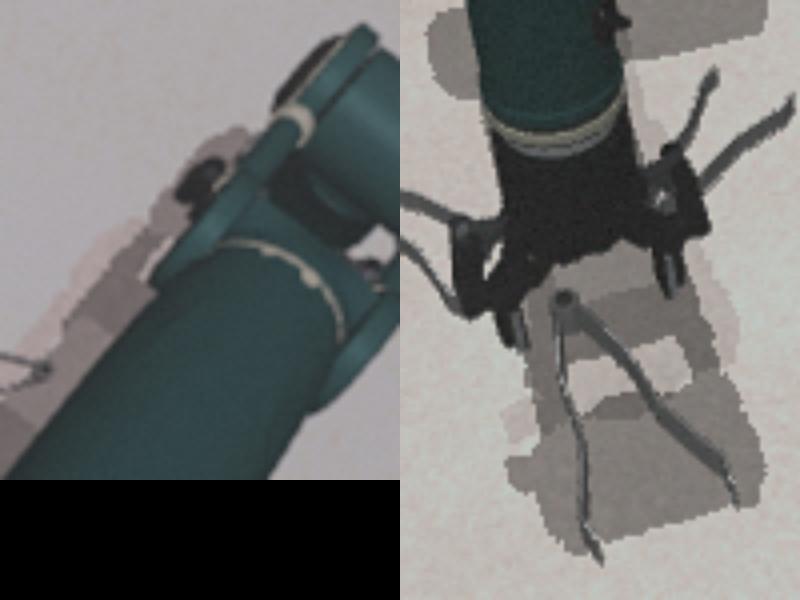

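The side view shows the open fingers in line with the tongs, above the hinge. I'll lower part-way and check again.

{"name": "move_arm", "arguments": {
  "travel": [
    [0, 0, 0.04],
    [0, 0, 0.08],
    [0, 0, 0.08]
  ],
  "turn": [
    [0, 0, 0],
    [0, 0, 0],
    [0, 0, 0]
  ],
  "gripper": [85, 85, 85]
}}

```text
clock: 2.28
position: [0.4832, -0.3562, 0.2067]
tool_rot: [[0.851, -0.526, -0.004], [-0.526, -0.851, 0.003], [-0.006, -0.001, -1.0]]
ft_force: [-0.4, 0.1, -0.6]
gripper_width: 0.0851
gripper_force: 0.0
```

```bash
python3 - <<'E'
from h import *
s=bot.state();print(s["clock"],s["position"],s["tool_rot"])
R=s["tool_rot"];p=s["position"]
b=eyes.capture("side")[:,:,::-1].copy()
cv2.imwrite("pics/s2.png",b)
q=b.copy()
g=np.array([p[0],p[1],.012])
o=np.hstack([cv2.resize(q[270:400,180:280],(400,520))]*2)
ax,ay=R[:,0],R[:,1]
def mk(P,c):
    u,v=proj("side",P);cv2.circle(o,(int((u+.5-180)*4)+400,int((v+.5-270)*4)),4,c,-1)
mk([p[0],p[1],.024],(0,0,255))
for s_ in(-1,1):
  mk(np.array([p[0],p[1],.024])+s_*.0245*ay,(0,255,0))
mk(np.array([p[0],p[1],.024])-.08*ax,(255,0,0))
mk(np.array([p[0],p[1],.024])+.105*ax,(255,0,0))
cv2.imwrite("pics/z2.png",o)
E
```

```text
2.275 [ 0.4832 -0.3562  0.2067] [[ 0.8506 -0.5258 -0.0044]
 [-0.5258 -0.8506  0.0034]
 [-0.0055 -0.0006 -1.    ]]
```

View pics/z2.png

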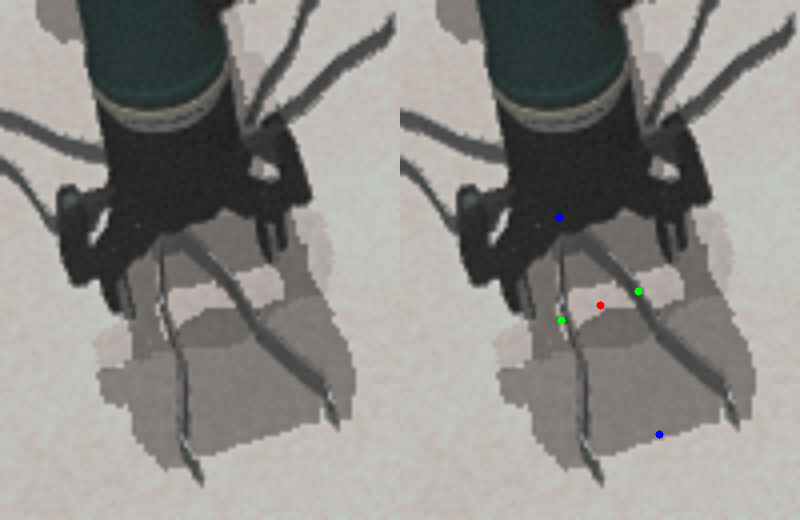

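{"name": "move_arm", "arguments": {
  "travel": [
    [0.008, 0, 0.03],
    [0.008, 0, 0.056],
    [0.008, 0, 0.056],
    [0.008, 0, 0.056],
    [0.008, 0, 0.056],
    [0.008, 0, 0.056],
    [0.008, 0, 0.056],
    [0.008, 0, 0.056]
  ],
  "turn": [
    [0, 0, 0],
    [0, 0, 0],
    [0, 0, 0],
    [0, 0, 0],
    [0, 0, 0],
    [0, 0, 0],
    [0, 0, 0],
    [0, 0, 0]
  ],
  "gripper": [85, 85, 85, 60, 50, 40, 40, 40]
}}

```text
clock: 3.32
position: [0.4894, -0.3592, 0.1836]
tool_rot: [[0.851, -0.524, 0.003], [-0.524, -0.851, -0.002], [0.004, 0.0, -1.0]]
ft_force: [0.5, 1.4, 5.2]
gripper_width: 0.0403
gripper_force: 6.7
```

{"name": "move_arm", "arguments": {
  "travel": [
    [0, 0, 0],
    [0, 0, 0],
    [0, 0, 0.005],
    [0, 0, 0.01],
    [0, 0, 0.01]
  ],
  "turn": [
    [0, 0, 0],
    [0, 0, 0],
    [0, 0, 0],
    [0, 0, 0],
    [0, 0, 0]
  ],
  "gripper": [54, 54, 54, 54, 54]
}}

```text
clock: 3.95
position: [0.4882, -0.3583, 0.1761]
tool_rot: [[0.851, -0.525, -0.001], [-0.525, -0.851, 0.001], [-0.001, -0.0, -1.0]]
ft_force: [-0.4, 1.1, -0.7]
gripper_width: 0.0538
gripper_force: 0.0
```

{"name": "move_arm", "arguments": {
  "travel": [
    [0, 0, 0],
    [0, 0, 0],
    [0, 0, 0],
    [0, 0, 0]
  ],
  "turn": [
    [0, 0, 0],
    [0, 0, 0],
    [0, 0, 0],
    [0, 0, 0]
  ],
  "gripper": [46, 40, 40, 40]
}}

```text
clock: 4.45
position: [0.489, -0.3589, 0.1776]
tool_rot: [[0.851, -0.524, 0.002], [-0.524, -0.851, -0.001], [0.002, 0.0, -1.0]]
ft_force: [-0.2, 0.8, 5.5]
gripper_width: 0.0398
gripper_force: 6.9
```

{"name": "move_arm", "arguments": {
  "travel": [
    [0, 0, -0.03],
    [0, 0, -0.06],
    [0, 0, -0.1],
    [0, 0, -0.15],
    [0, 0, -0.2],
    [0, 0, -0.2],
    [0, 0, -0.2]
  ],
  "turn": [
    [0, 0, 0],
    [0, 0, 0],
    [0, 0, 0],
    [0, 0, 0],
    [0, 0, 0],
    [0, 0, 0],
    [0, 0, 0]
  ],
  "gripper": [40, 40, 40, 40, 40, 40, 40]
}}

```text
clock: 5.32
position: [0.4882, -0.3583, 0.2765]
tool_rot: [[0.851, -0.525, -0.0], [-0.525, -0.851, 0.0], [-0.0, -0.0, -1.0]]
ft_force: [-0.3, 0.1, -1.0]
gripper_width: 0.0397
gripper_force: 4.9
```

{"name": "move_arm", "arguments": {
  "travel": [
    [-0.03, -0.08, 0],
    [-0.08, -0.17, 0],
    [-0.13, -0.26, 0],
    [-0.17, -0.35, 0],
    [-0.21, -0.44, 0.02],
    [-0.26, -0.54, 0.04],
    [-0.308, -0.637, 0.07],
    [-0.308, -0.637, 0.07]
  ],
  "turn": [
    [0, 0, -0.07],
    [0, 0, -0.14],
    [0, 0, -0.21],
    [0, 0, -0.28],
    [0, 0, -0.36],
    [0, 0, -0.44],
    [0, 0, -0.528],
    [0, 0, -0.528]
  ],
  "gripper": [40, 40, 40, 40, 40, 40, 40, 40]
}}

```text
clock: 6.32
position: [0.5227, -0.0033, 0.2388]
tool_rot: [[1.0, 0.006, -0.006], [0.006, -1.0, 0.001], [-0.006, -0.001, -1.0]]
ft_force: [0.7, -0.8, -1.4]
gripper_width: 0.0402
gripper_force: 4.7
```

{"name": "move_arm", "arguments": {
  "travel": [
    [0, 0, 0],
    [0, 0, 0]
  ],
  "turn": [
    [0, 0, 0],
    [0, 0, 0]
  ],
  "gripper": [40, 40]
}}

```text
clock: 6.58
position: [0.5244, -0.0076, 0.2416]
tool_rot: [[1.0, -0.001, -0.0], [-0.001, -1.0, -0.0], [-0.0, 0.0, -1.0]]
ft_force: [0.5, -0.0, -0.5]
gripper_width: 0.0403
gripper_force: 4.7
```

```bash
python3 - <<'E'
from h import *
s=bot.state();print(s["clock"],s["position"],s["tool_rot"],s["gripper_width"])
a=eyes.capture("top")[:,:,::-1];b=eyes.capture("side")[:,:,::-1]
cv2.imwrite("pics/t3.png",a);cv2.imwrite("pics/s3.png",b)
o=np.hstack([cv2.resize(a[170:290,280:380],(400,480)),cv2.resize(b[210:330,280:380],(400,480))]);cv2.imwrite("pics/z3.png",o)
for n in("top","side"):
  for t in("tongs","pastry_round","pastry_long"):
    print(n,t,[(np.round(d["position"],3),round(d["conf"],2)) for d in spotter.search_frame(n,t)])
E
```

```text
6.575 [ 0.5244 -0.0076  0.2416] [[ 1.     -0.001  -0.0001]
 [-0.001  -1.     -0.0003]
 [-0.0001  0.0003 -1.    ]] 0.04033726476719216
top tongs [(array([ 0.283, -0.295,  0.018]), 0.5), (array([ 0.407, -0.15 ,  0.019]), 0.46), (array([ 0.743, -0.108,  0.027]), 0.18)]
top pastry_round [(array([ 0.58 , -0.142,  0.015]), 0.34)]
top pastry_long [(array([ 0.603, -0.111,  0.04 ]), 0.51)]
side tongs [(array([ 0.41 , -0.158,  0.015]), 0.88), (array([ 0.553, -0.012,  0.08 ]), 0.86), (array([ 0.287, -0.295,  0.008]), 0.84)]
side pastry_round [(array([0.611, 0.303, 0.044]), 0.57), (array([ 0.615, -0.015,  0.031]), 0.55)]
side pastry_long [(array([ 0.611, -0.12 ,  0.034]), 0.84), (array([ 0.555, -0.017,  0.078]), 0.48)]
```

View pics/z3.png

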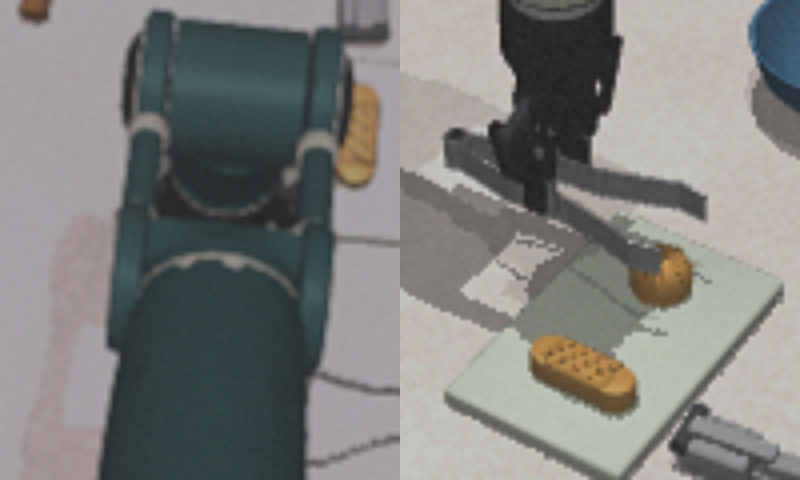

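The top camera is blocked by the arm. In the side view, the hinge top is at about (293.8,243), the near jaw end at (344.5,271.3) and the far jaw end at (356,258.8). The pastry spans u 337 to 353 with its bottom at v 287. I'll measure both in this camera.

```bash
python3 - <<'E'
from h import *
from scipy.optimize import least_squares
# pastry silhouette fit
th=np.linspace(0,2*np.pi,60)
pts=[(.022*np.cos(t),.022*np.sin(t),z) for t in th for z in(.015,.032)]
for f in np.linspace(0,1,8): 
    r=.022*np.sqrt(1-f*f); pts+=[(r*np.cos(t),r*np.sin(t),.032+.012*f) for t in th]
pts=np.array(pts)
def bb(n,x,y):
    q=np.array([proj(n,p+[x,y,0]) for p in pts]);return np.r_[q.min(0),q.max(0)]
for n,box in(("side",(337.5,270.5,352.7,286.6)),("top",(325.5,195.5,338.7,209.8))):
    r=least_squares(lambda p:bb(n,*p)-box,[.607,-.005],diff_step=1e-4);print(n,r.x,r.fun)
im=cv2.imread("pics/side0.png")
# refine boxes with loose hue mask
for n in("side","top"):
    im=cv2.imread(f"pics/{n}0.png");hsv=cv2.cvtColor(im,cv2.COLOR_BGR2HSV)
    m=cv2.inRange(hsv,(4,70,30),(28,255,255));k,l,st,c=cv2.connectedComponentsWithStats(m)
    for i in range(1,k):
        if 100<st[i,4]<320:print(n,st[i])
z=.0886
for nm,uv in(("hinge",(293.8,243)),("near",(344.5,271.3)),("far",(356,258.8))):
    print(nm,ray("side",*uv,z))
N,F,H=[ray("side",*p,z)[:2] for p in((344.5,271.3),(356,258.8),(293.8,243))]
print((N+F)/2, np.linalg.norm(N-F),np.linalg.norm((N+F)/2-H),np.degrees(np.arctan2(*((N+F)/2-H)[::-1])))
print(proj("side",[.5244,-.0076,.0886]))
E
```

```text
Traceback (most recent call last):
  File "h.py", line 9, in proj
    c=eyes.camera_info(n);K=c["intrinsics"];P=c["pose"]
ValueError: time passes only in moves, steps and waits
```

```bash
cat > h.py <<'E'
from workcell import bot, eyes, spotter
import cv2,numpy as np
np.set_printoptions(precision=4,suppress=True)
CI={n:eyes.camera_info(n) for n in("top","side")}
def ray(n,u,v,z):
    K=CI[n]["intrinsics"];P=CI[n]["pose"]
    d=P[:3,:3]@np.linalg.solve(K,[u,v,1]);o=P[:3,3]
    return o+d*(z-o[2])/d[2]
def proj(n,p):
    K=CI[n]["intrinsics"];P=CI[n]["pose"]
    q=K@(P[:3,:3].T@(np.asarray(p)-P[:3,3]));return q[:2]/q[2]
E
python3 - <<'E'
from h import *
from scipy.optimize import least_squares
th=np.linspace(0,2*np.pi,60)
pts=[(.022*np.cos(t),.022*np.sin(t),z) for t in th for z in(.015,.032)]
for f in np.linspace(0,1,8): 
    r=.022*np.sqrt(1-f*f); pts+=[(r*np.cos(t),r*np.sin(t),.032+.012*f) for t in th]
pts=np.array(pts)
def bb(n,x,y):
    q=np.array([proj(n,p+[x,y,0]) for p in pts]);return np.r_[q.min(0),q.max(0)]
for n in("side","top"):
    im=cv2.imread(f"pics/{n}0.png");hsv=cv2.cvtColor(im,cv2.COLOR_BGR2HSV)
    m=cv2.inRange(hsv,(4,70,30),(28,255,255));k,l,st,c=cv2.connectedComponentsWithStats(m)
    for i in range(1,k):
        e=proj(n,[.607,-.005,.03])
        if np.linalg.norm(c[i]-e)<15 and st[i,4]>80:
            x,y,w,h,_=st[i];box=np.array([x-.5,y-.5,x+w-.5,y+h-.5]);print(n,box)
            r=least_squares(lambda p:bb(n,*p)-box,[.607,-.005],diff_step=1e-3);print(n,r.x,r.fun)
z=.0886
N,F,H=[ray("side",*p,z)[:2] for p in((344.5,271.3),(356,258.8),(293.8,243))]
print(N,F,H,(N+F)/2, np.linalg.norm(N-F),np.linalg.norm((N+F)/2-H),np.degrees(np.arctan2(*((N+F)/2-H)[::-1])))
# bowl rim
t=np.linspace(0,2*np.pi,90)
for n,u,v in(("top",241.5,191.5),("side",392.7,221)):
  print(n,ray(n,u,v,.065))
q=[ (n,)+tuple(np.round(np.r_[a.min(0),a.max(0)],1)) for n in("top","side") for a in [np.array([proj(n,[.622+.08*np.cos(s),.266+.08*np.sin(s),.065]) for s in t])]]
print(q)
E
```

```text
side [336.5 270.5 352.5 286.5]
side [ 0.6062 -0.0017] [ 0.1005 -0.0155 -0.0996  0.0182]
top [325.5 195.5 339.5 209.5]
top [ 0.606  -0.0039] [-0.3713 -0.8089  0.3681  0.807 ]
[ 0.6248 -0.0372] [0.6268 0.0234] [ 0.442  -0.0075] [ 0.6258 -0.0069] 0.060581767595647165 0.18380840640589446 0.18015077126829385
top [0.6158 0.2675 0.065 ]
side [0.6267 0.2621 0.065 ]
[('top', np.float64(215.1), np.float64(163.7), np.float64(269.1), np.float64(215.7)), ('side', np.float64(365.9), np.float64(205.0), np.float64(418.1), np.float64(236.0))]
```

Pastry (0.606,-0.003), tongs midline y=-0.007, and the cups sit at x=0.607. I'll shift 4 mm in y and lower.

{"name": "move_arm", "arguments": {
  "travel": [
    [0, -0.008, 0.0],
    [0, -0.008, 0.02],
    [0, -0.008, 0.04],
    [0, -0.008, 0.06],
    [0, -0.008, 0.075],
    [0, -0.008, 0.088],
    [0, -0.008, 0.088],
    [0, -0.008, 0.088]
  ],
  "turn": [
    [0, 0, 0],
    [0, 0, 0],
    [0, 0, 0],
    [0, 0, 0],
    [0, 0, 0],
    [0, 0, 0],
    [0, 0, 0],
    [0, 0, 0]
  ],
  "gripper": [40, 40, 40, 40, 40, 40, 40, 40]
}}

```text
clock: 7.98
position: [0.5246, -0.0026, 0.1979]
tool_rot: [[1.0, 0.001, 0.001], [0.001, -1.0, -0.0], [0.001, 0.0, -1.0]]
ft_force: [1.1, 0.2, -1.3]
gripper_width: 0.0399
gripper_force: 4.7
```

```bash
python3 - <<'E'
from h import *
s=bot.state();print(s["clock"],s["position"],s["ft_force"],s["gripper_width"])
b=eyes.capture("side")[:,:,::-1]
cv2.imwrite("pics/z4.png",cv2.resize(b[220:320,270:390],(720,600),interpolation=cv2.INTER_CUBIC))
E
```

```text
7.975 [ 0.5246 -0.0026  0.1979] [ 1.114   0.1544 -1.3241] 0.039911952974033695
```

View pics/z4.png

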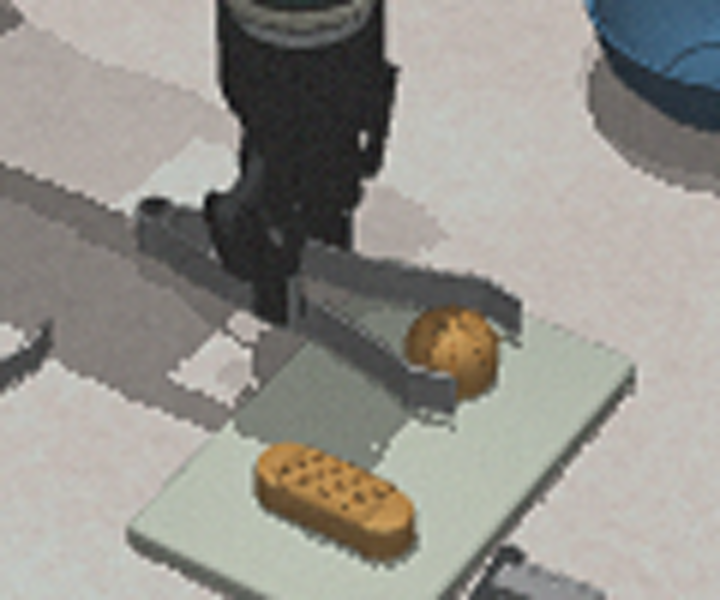

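The tongs sit around the pastry just above the board, clear of the long pastry. Closing now.

{"name": "move_arm", "arguments": {
  "travel": [
    [0, 0, 0],
    [0, 0, 0],
    [0, 0, 0],
    [0, 0, 0],
    [0, 0, 0],
    [0, 0, 0],
    [0, 0, 0],
    [0, 0, 0]
  ],
  "turn": [
    [0, 0, 0],
    [0, 0, 0],
    [0, 0, 0],
    [0, 0, 0],
    [0, 0, 0],
    [0, 0, 0],
    [0, 0, 0],
    [0, 0, 0]
  ],
  "gripper": [37, 34, 32, 30, 28, 26, 24, 24]
}}

```text
clock: 9.02
position: [0.5243, -0.0026, 0.1977]
tool_rot: [[1.0, 0.001, -0.0], [0.001, -1.0, 0.0], [-0.0, -0.0, -1.0]]
ft_force: [-0.3, -0.5, -0.4]
gripper_width: 0.0274
gripper_force: 58.9
```

{"name": "move_arm", "arguments": {
  "travel": [
    [0, 0, -0.01],
    [0, 0, -0.03],
    [0, 0, -0.06],
    [0, 0, -0.1],
    [0, 0, -0.15],
    [0, 0, -0.2],
    [0, 0, -0.24],
    [0, 0, -0.24]
  ],
  "turn": [
    [0, 0, 0],
    [0, 0, 0],
    [0, 0, 0],
    [0, 0, 0],
    [0, 0, 0],
    [0, 0, 0],
    [0, 0, 0],
    [0, 0, 0]
  ],
  "gripper": [24, 24, 24, 24, 24, 24, 24, 24]
}}

```text
clock: 10.02
position: [0.5255, -0.0026, 0.3208]
tool_rot: [[1.0, 0.001, 0.006], [0.001, -1.0, -0.0], [0.006, 0.0, -1.0]]
ft_force: [0.2, -0.4, -1.2]
gripper_width: 0.0275
gripper_force: 59.1
```

```bash
python3 - <<'E'
from h import *
s=bot.state();print(s["clock"],s["position"],s["ft_force"],s["gripper_width"])
b=eyes.capture("side")[:,:,::-1]
cv2.imwrite("pics/z5.png",cv2.resize(b[170:320,270:450],(720,600),interpolation=cv2.INTER_CUBIC))
E
```

```text
10.025 [ 0.5255 -0.0026  0.3208] [ 0.2135 -0.4096 -1.175 ] 0.02745926171332678
```

View pics/z5.png

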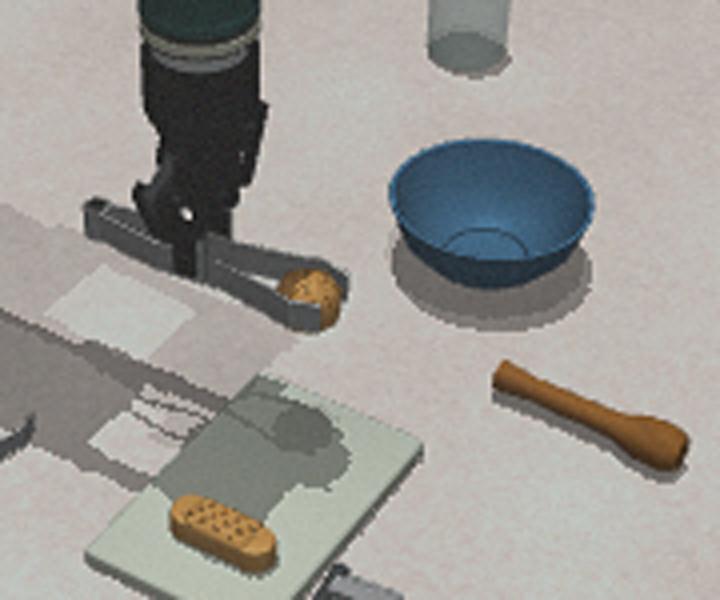

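The pastry is held between the jaws. I'll carry it smoothly to the bowl at about (0.619,0.267).

{"name": "move_arm", "arguments": {
  "travel": [
    [0, -0.02, 0],
    [0, -0.06, 0],
    [0.005, -0.12, 0],
    [0.01, -0.19, 0],
    [0.01, -0.26, 0],
    [0.015, -0.33, 0],
    [0.02, -0.4, 0],
    [0.024, -0.46, 0]
  ],
  "turn": [
    [0, 0, 0],
    [0, 0, 0],
    [0, 0, 0],
    [0, 0, 0],
    [0, 0, 0],
    [0, 0, 0],
    [0, 0, 0],
    [0, 0, 0]
  ],
  "gripper": [24, 24, 24, 24, 24, 24, 24, 24]
}}

```text
clock: 11.08
position: [0.5354, 0.2292, 0.316]
tool_rot: [[1.0, 0.001, -0.003], [0.001, -1.0, -0.001], [-0.003, 0.001, -1.0]]
ft_force: [0.2, -0.2, -1.1]
gripper_width: 0.0274
gripper_force: 59.2
```

{"name": "move_arm", "arguments": {
  "travel": [
    [0, -0.035, 0],
    [0, -0.06, 0],
    [0, -0.075, 0],
    [0, -0.08, 0],
    [0, -0.08, 0],
    [0, -0.08, 0],
    [0, -0.08, 0],
    [0, -0.08, 0]
  ],
  "turn": [
    [0, 0, 0],
    [0, 0, 0],
    [0, 0, 0],
    [0, 0, 0],
    [0, 0, 0],
    [0, 0, 0],
    [0, 0, 0],
    [0, 0, 0]
  ],
  "gripper": [24, 24, 24, 24, 24, 24, 24, 24]
}}

```text
clock: 12.08
position: [0.5362, 0.2672, 0.3178]
tool_rot: [[1.0, 0.0, 0.0], [0.0, -1.0, -0.0], [0.0, 0.0, -1.0]]
ft_force: [0.6, 0.2, -1.6]
gripper_width: 0.0274
gripper_force: 59.2
```

```bash
python3 - <<'E'
from h import *
s=bot.state();print(s["clock"],s["position"],s["ft_force"],s["gripper_width"],s["gripper_force"])
b=eyes.capture("side")[:,:,::-1]
cv2.imwrite("pics/z6.png",cv2.resize(b[120:270,300:480],(720,600),interpolation=cv2.INTER_CUBIC))
m=cv2.inRange(cv2.cvtColor(b,cv2.COLOR_BGR2HSV),(4,70,30),(28,255,255));k,l,st,c=cv2.connectedComponentsWithStats(m)
for i in range(1,k):
    if 60<st[i,4]<350:print(st[i],ray("side",*c[i],.155))
E
```

```text
12.075 [0.5362 0.2672 0.3178] [ 0.5945  0.1774 -1.5532] 0.027389897738744864 59.17394566582516
[  0   0  32  10 196] [-2.4196  1.0193  0.155 ]
[347  62  15  12  83] [0.0157 1.1239 0.155 ]
[  0 101  22  20 322] [-0.9286  0.0375  0.155 ]
[387 191  15  14  96] [0.6239 0.2678 0.155 ]
[313 294  26  19 325] [ 0.6752 -0.2183  0.155 ]
```

View pics/z6.png

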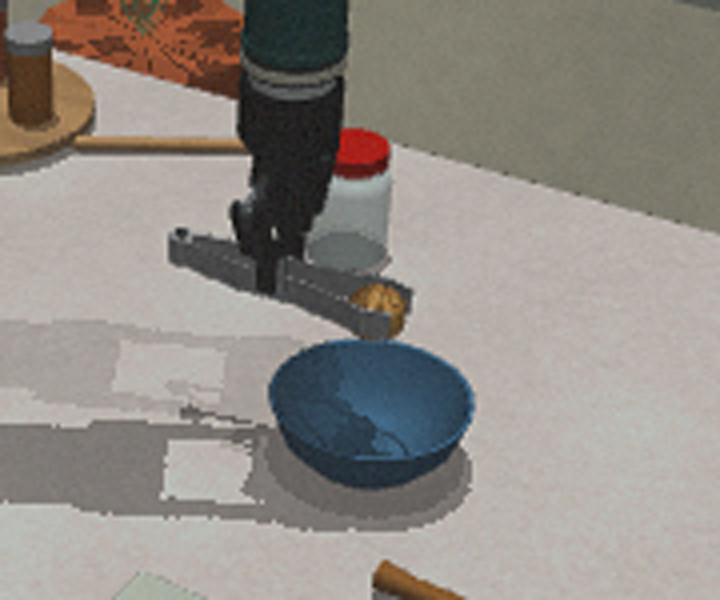

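The pastry is held over the bowl's middle, at about (0.62,0.268) against the bowl's (0.62,0.266). It is well above the rim, the arm is at rest and the grip is firm. Handing in.

```bash
python3 -c "
from workcell import bot
print(bot.close_job())"
```

```text
the job is handed in; nothing more can be done
None
```

I handed the job in at about 12 s of the 48 s allowed: the tongs are still in the gripper, holding the round pastry about 14 cm above the counter over the middle of the bowl. The long pastry, the bowl and the other things showed no sign of being moved, but the hand-in returned no verdict.

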